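# Seat the fossil block in the microscope cradle

### The job

Pick up the tan rock block with the red-brown coiled shell on top and set it gently, shell up, into the orange-walled pocket of the white cradle, so that it lies flat on the pocket's floor and square between the walls, then let go. Do not drop it from a height, and leave the other two rock blocks where they lie.

Things in the scene. Friction and masses are not known exactly. Their poses are not given: they have to be found in the camera images.
- coil_block_mid (a point): Centre (half-way up, 20 mm above its underside) of the sawn tan rock block to be seated: 80 mm long (its x), 46 mm wide (its y), 40 mm tall (its z, up), 0.25 to 0.5 kg, loose on the bench. A red-brown coiled shell, 36 mm across, stands out 3 mm from its top face. Best gripped across the 46 mm width, on its upper half. Either end may face either way.
- pocket (a point): Centre of the floor of the cradle's pocket, 10 mm above the bench. The cradle is a white plate 130 x 96 x 10 mm, fixed to the bench; on it orange walls 8 mm thick and 14 mm high enclose a pocket 92 mm long (its x) and 58 mm wide (its y), so the block has 6 mm to spare on every side. The two long walls have a gap 48 mm wide at their middle for the fingers. z is up. A seated block's centre stands 20 mm above this point.
- fan_block_mid (a point): Centre of a grey rock block of the same size, with a white fan-shaped shell on top, loose on the bench. Leave it alone.
- crystal_block_mid (a point): Centre of a green rock block of the same size, with brass-coloured crystals on top, loose on the bench. Leave it alone. (A white lidded tub and a brush, both lower than 55 mm, lie farther from the robot than all the blocks and are not in the way.)
Mind the look-alikes: they are no part of the job. Several things look just like the part that bears coil_block_mid: the one meant starts farthest from the robot's base.

How it is judged:
At the end, for the whole second after the job is handed in: The tan block rests released and still in the pocket, shell up: centre within 12 mm of the pocket's centre and 14 to 26 mm above its floor, square within 12 degrees (either end first), level within 5.7 degrees; grey and green blocks within 30 mm of their starts (horizontal distance between coil_block_mid and pocket below 0.012 m and z of coil_block_mid in the frame of pocket between 0.014 and 0.026 m and angle between the x axis of coil_block_mid and the x axis of pocket, either way round below 0.21 rad and angle between coil_block_mid's own z axis and vertical below 0.1 rad and linear speed of coil_block below 0.02 m/s and distance of each of fan_block_mid, crystal_block_mid from where it was at the start of the episode below 0.03 m); the robot touches nothing.
It fails at once if the tan block is let go in mid-air (its centre more than 60 mm above the bench with no finger on it) (height (world z) of coil_block_mid above 0.06 m and contact force between the fingers and coil_block below 0.01 N).
It fails at once if the grey block is moved by more than 30 mm (distance of fan_block_mid from where it was at the start of the episode above 0.03 m).
It fails at once if the green block is moved by more than 30 mm (distance of crystal_block_mid from where it was at the start of the episode above 0.03 m).
It also fails if it takes over 38 s, if anything falls off the work surface, if the arm or the gripper's body presses on something with over 40 N, if the wrist force passes 120 N, or if a joint passes its speed limit or range.

### The arm

A 7-joint arm with a two-finger parallel gripper is mounted at the origin on the work surface. World frame = base frame: x ahead of the robot, y to its left, z up, the work surface at z = 0. Lengths are in m, angles in rad, forces in N, time in s.
With the tool pointing down it reaches from about 0.4 to 0.9 m from the base axis. Payload 5.5 kg.
Tool frame: the origin (TCP) lies midway between the tips of the shut fingers; the grasp point (between the pads) lies 19 mm behind it (manip.grip_depth is the distance from the TCP to the grasp point, in m); z points along the fingers, y is the line along which they close (so a half turn about z gives the same grasp; the last joint's range is limited). The gripper opens to 92 mm and grips with 3 to 60 N. Pads are 19 mm wide; open, the fingers measure 130 mm over their backs; the gripper's body (75 mm by 190 mm) begins 47 mm behind the grasp point.
Start: joints at [1.609, 0.501, -0.427, 1.55, 0.221, 1.138, -0.21], TCP at [0.145, -0.634, 0.227] pointing down, gripper open.
Joint ranges: [-2.88, 2.88], [-0.31, 2.03], [-1.54, 1.56], [0.2, 2.42], [-1.41, 4.55], [0.19, 2.02], [-2.57, 2.57]. Speed limits (rad/s): [2.57, 2.57, 3.14, 3.14, 3.14, 3.14, 3.14].

### API

Orientations are given as a unit quaternion [x, y, z, w].
In Python, from bench import manip, effector, viewer gives the robot as it stands. Calls block until the motion is done:
- manip.move_pose(position, orientation): joint-space move of the TCP to a pose.
- manip.servo_line(position, ori=None, vel=0.15): straight line of the TCP; ori=None keeps the orientation; vel is the mean speed in m/s.
- manip.movej(angles): joint-space move.
- effector.open_jaws() and effector.close(f_grip=None): open the fingers fully, or close them until they stop; f_grip is the grip in N (None keeps the last).
- manip.sleep(seconds).
- manip.solve_ik(position, orientation): joint angles nearest the present ones, or None.
- viewer.get_image(name): name is "scene" or "top"; returns the picture (400x640x3 uint8, red, green, blue); there is no depth.
- viewer.get_calibration(name): a dict with "vfov" (degrees; the focal length in pixels is half the picture's height over the tangent of half this angle, whatever the lens; pixels are square), "cx", "cy" (the principal point, pixels), "eye" and "attitude" of the camera in the world. Camera axes: x right, y down, z forward; pixel columns grow to the right and rows downward; lengths in m; the calibration is good to about 2 mm. A picture is of the moment at which its call begins. get_calibration takes no time and is no camera call.
A pose or a line that the arm cannot do raises manip.PlanningError and nothing moves.
- manip.hand_in(): hands the job in; it is judged then, once.
Readings, each from a call of its own:
- manip.current_clock(): time.
- manip.current_q(): joint angles.
- manip.current_joint_velocities(): joint speeds.
- manip.current_tau(): joint torques, N m.
- manip.current_tool_pos(): TCP position.
- manip.current_tcp_rot(): TCP orientation.
- manip.current_force(): force on the tool from outside, world axes, zero at the start.
- manip.current_wrist_torque(): the same for the moment, N m.
- manip.current_finger_gap(): finger opening in m.
- manip.current_gripper_force(): force on a finger pad.
Only numpy, scipy, OpenCV 4.12 (cv2) and the standard library are available. Lean on these libraries where they do the work, as an engineer would, in place of code of your own. Each camera call takes 0.05 s, during which the arm holds its last target. There are 200 camera calls.

## Working session

There is one attempt and no reset: what is moved stays moved. The work goes in short steps, each a Python script; the robot and the scene stay as the last script left them, time stands still between calls to the robot, and variables do not carry over. Pictures are saved under pics/ and viewed, at most 10 in all, crops included, and the job is handed in when it is done.

```bash
mkdir -p pics; python3 - <<'E'
from bench import manip, effector, viewer
import cv2
for n in ("scene","top"):
    im=viewer.get_image(n); cv2.imwrite(f"pics/{n}0.png",im[:,:,::-1]); print(n,viewer.get_calibration(n))
print(manip.current_clock(),manip.current_tool_pos(),manip.current_tcp_rot(),manip.grip_depth)
E
```

```text
scene {'vfov': 47.28292078367389, 'cx': 318.50720894902264, 'cy': 192.77732699511097, 'eye': array([1.28157966, 0.00655633, 0.5633647 ]), 'attitude': array([ 0.63949735,  0.60919334, -0.32796211, -0.33521257])}
top {'vfov': 52.934275105014514, 'cx': 316.0492451655389, 'cy': 202.9633609435788, 'eye': array([0.42071408, 0.04715926, 0.87354647]), 'attitude': array([ 0.7132477 , -0.69865247,  0.04419731, -0.03477138])}
0.1 [ 0.14470519 -0.63304402  0.22578775] [ 9.93688089e-01  1.12174945e-01 -6.33136274e-05 -8.71378845e-04] 0.0188
```

View pics/scene0.png

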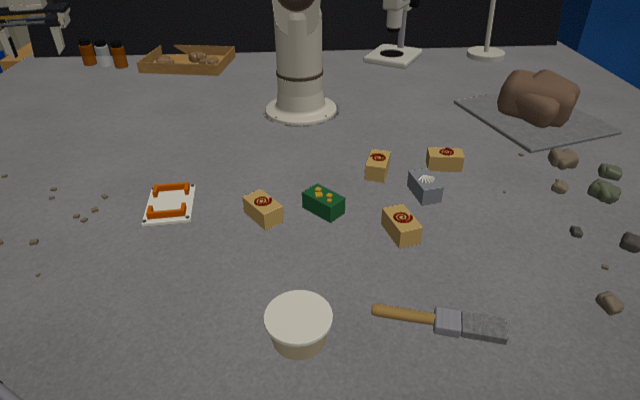

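View pics/top0.png

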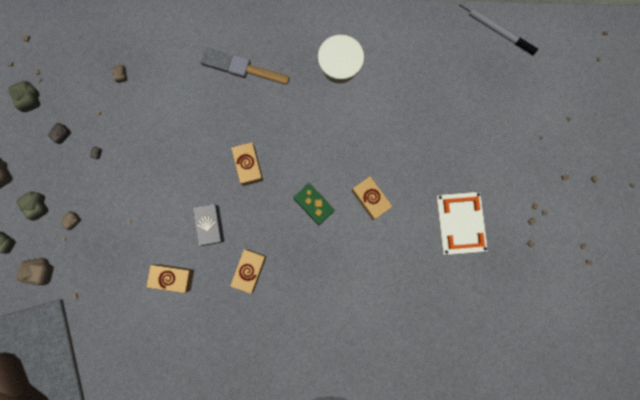

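The top view shows four tan coil blocks at (246,163), (372,198), (248,271) and (168,278), with the green block at (313,204), the grey one at (207,224) and the cradle at (463,223). The farthest block is probably the one at (246,163), so I'll measure them all to check.

```bash
cat > h.py <<'E'
import cv2, numpy as np
from scipy.spatial.transform import Rotation as R
from bench import manip, effector, viewer
def cast(n,px,z):
    c=viewer.get_calibration(n); f=200/np.tan(np.radians(c["vfov"]/2))
    px=np.atleast_2d(px).astype(float)
    d=np.c_[(px-[c["cx"],c["cy"]])/f,np.ones(len(px))]@R.from_quat(c["attitude"]).as_matrix().T
    e=c["eye"]; return (e+d*((z-e[2])/d[:,2])[:,None])[:,:2]
def blobs(mask,amin):
    cs,_=cv2.findContours(mask.astype(np.uint8),cv2.RETR_EXTERNAL,cv2.CHAIN_APPROX_NONE)
    return [c[:,0] for c in cs if cv2.contourArea(c)>amin]
def rect(xy):   # centre, (long,short) mm, angle of the long side, on the plane
    (c,s,a)=cv2.minAreaRect((xy*1000).astype(np.float32))
    if s[0]<s[1]: s=s[::-1]; a+=90
    return np.array(c)/1000,np.round(s,1),(a+90)%180-90
def hsv(im): return [x.astype(int) for x in cv2.split(cv2.cvtColor(im,cv2.COLOR_RGB2HSV))]
def show(n,m,z,amin):
    for b in blobs(m,amin):
        c,s,a=rect(cast(n,b,z)); print(n,b.mean(0).round(),c.round(4),"r%.3f"%np.hypot(*c),s,"a%.1f"%a)
def tan(im): h,s,v=hsv(im); return (h>10)&(h<25)&(s>90)&(v>170)
def coil(im): h,s,v=hsv(im); return ((h<8)|(h>172))&(s>130)&(v<190)
def orange(im): h,s,v=hsv(im); return (h>=6)&(h<14)&(s>180)&(v>170)
def white(im): h,s,v=hsv(im); return (s<40)&(v>190)
E
python3 - <<'E'
from h import *
for n in("top","scene"):
    im=viewer.get_image(n)
    print("tan");show(n,tan(im),.04,150)
    print("coil");show(n,coil(im),.043,30)
    print("cradle");show(n,orange(im),.024,40);show(n,white(im)|orange(im),.01,1200)
    pts=blobs(orange(im),40)
    if len(pts)==2: print(rect(cast(n,np.vstack(pts),.024)))
    h,s,v=hsv(im); print("green",);show(n,(h>45)&(h<85)&(s>100)&(v>50),.04,200)
E
```

```text
tan
top [167. 278.] [0.3533 0.3367] r0.488 [77.  43.9] a82.3
top [246. 271.] [0.3715 0.1757] r0.411 [77.7 43.4] a-18.2
top [373. 196.] [ 0.5298 -0.0805] r0.536 [77.2 43.2] a36.9
top [246. 162.] [0.5977 0.187 ] r0.626 [76.9 43.1] a16.1
coil
cradle
top [467. 243.] [ 0.4425 -0.2832] r0.525 [69.8 23.6] a-84.2
top [462. 201.] [ 0.5201 -0.2751] r0.588 [70.  25.7] a-84.0
top [460. 230.] [ 0.4766 -0.2795] r0.552 [116.3  92.7] a5.7
top [340.  56.] [ 0.853  -0.0121] r0.853 [99.6 97.3] a1.1
(array([ 0.48176364, -0.27911053]), array([102.7,  70. ]), 5.997969627380371)
green
top [313. 204.] [0.5128 0.0424] r0.515 [76.3 43.3] a44.1
tan
coil
cradle
green
scene [326. 201.] [0.5344 0.0507] r0.537 [124.8  63.8] a27.9
```

```bash
python3 - <<'E'
from h import *
for n in("top","scene"):
    im=viewer.get_image(n); h,s,v=hsv(im)
    for p in ([(246,150),(246,163),(463,201),(463,225),(442,222)] if n=="top" else [(398,211),(404,217),(412,238),(170,188),(168,200),(150,212)]): print(p,[int(x[p[1],p[0]]) for x in (h,s,v)],end=" ")
    print()
    show(n,(h>13)&(h<28)&(s>70)&(v>(175 if n=="top" else 150)),.04,150)
    o=(h>=2)&(h<13)&(s>190)&(v>120)
    show(n,o,.024,40)
    m=(s<50)&(v>150)
    for lo in(130,150,170,190): show(n,((s<60)&(v>lo))|o,.01,900)
E
```

```text
(246, 150) [19, 116, 204] (246, 163) [18, 125, 181] (463, 201) [12, 96, 173] (463, 225) [34, 19, 218] (442, 222) [38, 19, 219] 
top [167. 278.] [0.3533 0.337 ] r0.488 [77.2 43. ] a82.7
top [246. 271.] [0.3715 0.1758] r0.411 [77.1 43.1] a-18.4
top [373. 196.] [ 0.5297 -0.0805] r0.536 [76.9 42.4] a36.6
top [246. 162.] [0.5976 0.1873] r0.626 [76.7 42.9] a15.8
top [466. 243.] [ 0.4425 -0.2818] r0.525 [72.1 23.6] a-84.2
top [461. 202.] [ 0.5204 -0.2737] r0.588 [72.  23.8] a-83.6
top [462. 223.] [ 0.4822 -0.279 ] r0.557 [132.8 100.2] a5.7
top [340.  56.] [ 0.8531 -0.012 ] r0.853 [106.4 104.3] a-88.5
top [462. 223.] [ 0.4817 -0.2791] r0.557 [130.8  97. ] a5.8
top [341.  56.] [ 0.8531 -0.0121] r0.853 [104.3 101.9] a1.1
top [462. 223.] [ 0.482 -0.279] r0.557 [128.9  96. ] a5.8
top [340.  56.] [ 0.8531 -0.0121] r0.853 [101.9  99.5] a-88.5
top [460. 230.] [ 0.4766 -0.2795] r0.553 [116.2  92.7] a5.7
top [340.  56.] [ 0.853  -0.0121] r0.853 [99.6 97.3] a1.1
(398, 211) [21, 119, 161] (404, 217) [12, 174, 136] (412, 238) [19, 125, 124] (170, 188) [14, 255, 123] (168, 200) [24, 23, 181] (150, 212) [15, 255, 168] 
scene [402. 218.] [0.5987 0.1874] r0.627 [79.1 43.9] a16.1
scene [262. 201.] [ 0.5299 -0.0805] r0.536 [79.3 44. ] a36.6
scene [378. 158.] [0.3719 0.1767] r0.412 [78.  44.7] a-18.6
scene [298. 317.] [ 0.8013 -0.0116] r0.801 [108.2 106.9] a-3.1
scene [169. 205.] [ 0.4862 -0.2793] r0.561 [139.4  96.2] a5.9
scene [300. 109.] [0.0106 0.009 ] r0.014 [218.5 215.9] a-68.9
scene [298. 317.] [ 0.8004 -0.0111] r0.800 [106.5 106. ] a-3.1
scene [169. 204.] [ 0.4853 -0.2793] r0.560 [129.1  95. ] a5.9
scene [298. 317.] [ 0.7995 -0.0108] r0.800 [105.6 104.7] a58.4
```

Both views agree. The target is at (0.598, 0.187), 16°, and is the farthest of the four. The pocket is at (0.482, -0.279), 5.9°. I'll grasp now.

```bash
cat >> h.py <<'E'
def down(deg):
    c,s=np.cos(np.radians(deg)),np.sin(np.radians(deg))
    return R.from_matrix([[c,s,0],[s,-c,0],[0,0,-1]]).as_quat()
def st(): print("t%.2f"%manip.current_clock(),manip.current_tool_pos().round(4),"gap%.4f"%manip.current_finger_gap(),"F",np.round(manip.current_force(),1),"g",np.round(manip.current_gripper_force(),1))
E
python3 - <<'E'
from h import *
b=[.598,.187]; q=down(16)
manip.move_pose(b+[.17],q); st()
manip.servo_line(b+[.0095],vel=.12); st()
effector.close(f_grip=35); st()
manip.servo_line(b+[.06],vel=.06); st()
cv2.imwrite("pics/grip.png",viewer.get_image("scene")[100:300,250:550,::-1])
E
```

```text
t3.58 [0.5984 0.1859 0.1699] gap0.0918 F [-0.1  0.3 -0.7] g 0.0
t5.07 [0.5987 0.1873 0.0104] gap0.0918 F [ 0.2 -0.3  0.3] g 0.0
t5.85 [0.598  0.1868 0.0095] gap0.0457 F [-1.7 -0.5  0.4] g 35.0
t6.84 [0.5977 0.1867 0.0596] gap0.0457 F [ 0.3  0.3 -3.1] g 35.0
```

View pics/grip.png

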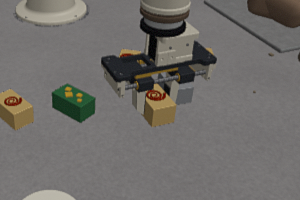

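The block is held level between the fingers at crop pixel (157,103). The 45.7 mm gap and about 3 N of load agree with that. Next is the transfer to a point above the pocket, then a check.

```bash
python3 - <<'E'
from h import *
p=[.482,-.279]
manip.servo_line([.598,.187,.15],vel=.12)
manip.servo_line(p+[.15],ori=down(5.9),vel=.15); st()
manip.servo_line(p+[.045],vel=.08); manip.sleep(.3); st()
print(R.from_quat(manip.current_tcp_rot()).as_matrix().round(3))
im=viewer.get_image("scene")[130:260,80:280]
cv2.imwrite("pics/pre.png",cv2.resize(im,None,fx=3,fy=3)[:,:,::-1])
E
```

```text
t11.14 [ 0.4822 -0.2785  0.15  ] gap0.0456 F [ 0.2  0.1 -4.5] g 35.0
t12.90 [ 0.4821 -0.2791  0.0452] gap0.0461 F [-0.1  0.4 -3.4] g 35.0
[[ 0.995  0.103  0.   ]
 [ 0.103 -0.995 -0.   ]
 [ 0.     0.    -1.   ]]
```

View pics/pre.png

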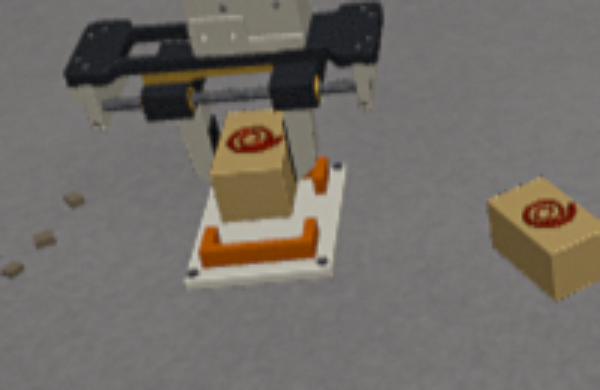

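The block hangs level, with its lower front edge at crop pixels (220,215)–(292,217). I'll check that edge against the expected position of the block's front face.

```bash
python3 - <<'E'
from h import *
e=cast("scene",[(80+220/3,130+214/3),(80+292/3,130+218/3)],.0357)
u=np.array([np.cos(np.radians(5.9)),np.sin(np.radians(5.9))]); p=np.array([.482,-.279])
d=e.mean(0)-p; print(e.round(4),np.linalg.norm(e[1]-e[0]),"along",d@u,"across",d@[-u[1],u[0]])
E
```

```text
[[ 0.5129 -0.3005]
 [ 0.5204 -0.2508]] 0.05027262982482082 along 0.034803011369638995 across -0.00021098731709286557
```

```bash
python3 - <<'E'
from h import *
im=viewer.get_image("scene"); h,s,v=hsv(im)
for c in (158,162,166,170,174): print(c,[(int(s[r,c]),int(v[r,c])) for r in range(182,210)])
u=np.array([np.cos(np.radians(5.9)),np.sin(np.radians(5.9))]); p=np.array([.482,-.279])
for z,rows in((.0357,(201,202,203,204,205)),(.0757,(184,185,186,187,188,189))):
    for r in rows: print(z,r,((cast("scene",[(166,r)],z)[0]-p)@u).round(4))
E
```

```text
158 [(117, 163), (115, 162), (119, 161), (118, 162), (121, 162), (117, 152), (119, 131), (125, 120), (126, 121), (124, 121), (126, 121), (131, 121), (123, 122), (125, 122), (125, 120), (123, 122), (122, 121), (123, 120), (124, 121), (129, 119), (134, 116), (107, 124), (23, 175), (19, 186), (23, 186), (22, 185), (19, 184), (15, 185)]
162 [(121, 156), (118, 162), (120, 161), (120, 163), (120, 170), (124, 138), (126, 119), (125, 122), (125, 122), (120, 123), (122, 121), (126, 119), (125, 122), (124, 123), (126, 121), (125, 118), (126, 121), (121, 122), (125, 120), (130, 120), (126, 117), (57, 143), (23, 180), (22, 187), (21, 185), (19, 184), (18, 185), (12, 185)]
166 [(115, 164), (116, 163), (120, 162), (117, 163), (116, 170), (120, 140), (128, 120), (128, 120), (125, 122), (124, 121), (121, 122), (129, 123), (123, 120), (125, 122), (124, 121), (125, 122), (128, 120), (123, 120), (126, 119), (129, 119), (118, 125), (33, 153), (20, 180), (19, 185), (21, 185), (22, 186), (17, 185), (36, 183)]
170 [(117, 163), (119, 163), (117, 163), (117, 165), (123, 151), (126, 128), (125, 122), (122, 121), (120, 123), (124, 123), (124, 121), (124, 121), (123, 122), (125, 120), (129, 121), (125, 122), (124, 121), (121, 120), (123, 122), (132, 120), (84, 133), (23, 176), (19, 187), (21, 185), (21, 185), (18, 184), (15, 185), (64, 179)]
174 [(125, 145), (129, 121), (126, 111), (123, 112), (126, 111), (124, 107), (119, 111), (126, 119), (121, 129), (124, 130), (121, 126), (123, 122), (126, 121), (127, 122), (122, 123), (123, 122), (125, 122), (124, 121), (132, 118), (128, 118), (53, 134), (22, 177), (22, 187), (21, 186), (21, 185), (18, 185), (12, 186), (86, 174)]
0.0357 201 0.0314
0.0357 202 0.035
0.0357 203 0.0386
0.0357 204 0.0422
0.0357 205 0.0458
0.0757 184 0.0312
0.0757 185 0.0349
0.0757 186 0.0386
0.0757 187 0.0423
0.0757 188 0.046
0.0757 189 0.0496
```

The front face measures about 38–41 mm ahead of the pocket centre and should be 40 mm. The block is centred, so I'll lower it.

```bash
python3 - <<'E'
from h import *
p=[.482,-.279]
f0=manip.current_force()[2]
manip.servo_line(p+[.024],vel=.04); st()
for z in (.022,.021,.020,.0193,.0186,.018):
    manip.servo_line(p+[z],vel=.02); manip.sleep(.1); st()
    if manip.current_force()[2]-f0>2.5: break
E
```

```text
t13.68 [ 0.4821 -0.2788  0.0239] gap0.0457 F [ 0.1  0.6 -4. ] g 35.0
t14.03 [ 0.4821 -0.2791  0.0221] gap0.0456 F [ 0.4  0.3 -3.8] g 35.0
t14.38 [ 0.482 -0.279  0.021] gap0.0460 F [ 0.8 -1.  -4.7] g 35.0
t14.72 [ 0.482 -0.279  0.02 ] gap0.0457 F [ 0.5 -0.2 -4.4] g 35.0
t15.07 [ 0.4822 -0.2791  0.0194] gap0.0459 F [ 0.4  0.6 -1.4] g 35.0
t15.43 [ 0.4822 -0.2791  0.0194] gap0.0455 F [-2.6  1.3  5.9] g 35.0
```

It touched down at the expected height (TCP 19.4 mm), so I'll release, retreat and look.

```bash
python3 - <<'E'
from h import *
p=[.482,-.279]
effector.open_jaws(); st()
manip.servo_line(p+[.15],vel=.12); st()
manip.servo_line([.30,-.50,.2],vel=.2); st()
t=viewer.get_image("top"); s=viewer.get_image("scene")
for n,im,vm in(("top",t,175),("scene",s,150)):
    h,sa,v=hsv(im); show(n,(h>13)&(h<28)&(sa>70)&(v>vm),.05,150); show(n,(h>45)&(h<85)&(sa>100)&(v>50),.04,200)
o=np.hstack([cv2.resize(t[170:280,400:520],(390,358)),cv2.resize(s[160:250,110:220],(400,358))]); cv2.imwrite("pics/end.png",o[:,:,::-1])
E
```

```text
t16.32 [ 0.482  -0.279   0.0186] gap0.0918 F [ 0.4  0.  -0.1] g 0.0
t17.56 [ 0.4814 -0.2788  0.1492] gap0.0918 F [-0.1 -0.  -0.1] g 0.0
t19.16 [ 0.301  -0.4988  0.1999] gap0.0918 F [-0.3  0.1  0.9] g 0.0
top [167. 278.] [0.354  0.3334] r0.486 [76.3 42.7] a82.7
top [246. 271.] [0.3719 0.1742] r0.411 [76.5 42.8] a-18.5
top [469. 220.] [ 0.484  -0.2786] r0.558 [80.9 44.9] a6.1
top [373. 196.] [ 0.5283 -0.0788] r0.534 [75.8 42.3] a36.8
top [313. 204.] [0.5128 0.0425] r0.515 [76.1 43.3] a44.1
scene [262. 201.] [ 0.5442 -0.0788] r0.550 [77.8 43.2] a36.6
scene [166. 187.] [ 0.4826 -0.2803] r0.558 [78.8 48.8] a5.9
scene [378. 158.] [0.3893 0.1734] r0.426 [76.5 43.9] a-18.6
scene [326. 201.] [0.5349 0.051 ] r0.537 [123.7  63.8] a27.9
```

View pics/end.png

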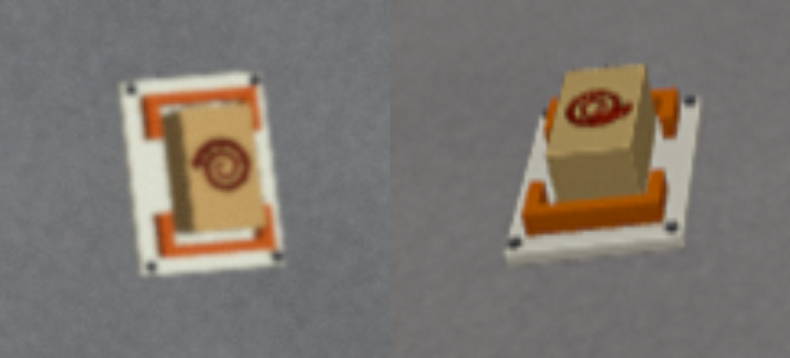

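The block sits shell up between the walls, with its top at crop pixel (222,165). It measures (0.483, -0.279) at 6°, which is within 2 mm of the pocket centre. The green block hasn't moved, so I'm handing in.

```bash
python3 -c "
from bench import manip
print(manip.hand_in())"
```

```text
the job is handed in; nothing more can be done
None
```

The tan coil block is released shell up in the pocket, within about 2 mm of its centre and square to the walls; I handed the job in at about 19 s and got no verdict back.

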